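# Find the outlet key left on and release it

## Task

On the workshop's bench power box one of the four identical yellow keys has been left latched down. Starting with the key next to the red lamp and going along the row, tap each of the four keys with the closed fingertips, so lightly that none of them switches or lets go, to feel which one is already down; then press that one, without hammering it, until it lets go, and withdraw so that all four keys stand up. Only touch the keys, and leave the tools and containers around the box where they are.

Things in the scene. Friction and masses are not known exactly. Their poses are not given: they have to be found in the camera images.
- power_box: Grey bench power box fixed to the bench, 140 (x) x 330 (y) x 60 (z) mm; origin at the centre of its underside, on the bench. Its keys stand in one row along its y axis, 52 mm apart, with a red dome lamp (13 mm high) on the box's top beyond the row's +y end. White outlets on its +x face. Exactly one key is latched down at the start.
- place_1 (a point): The first key place, next to the red lamp: fixed point on the axis of whichever key stands there, at the height of an up key's top face (88 mm above the bench). Any up key gives softly from the first touch (1.2 N to start, 0.4 N per mm) and comes back when let go; pressed in more than 7.5 mm it switches its outlet on, which is wrong.
- place_2 (a point): The second key place: fixed point on the axis of whichever key stands there, at the height of an up key's top face (88 mm above the bench). The latched key stays firm up to about 3.5 N, so a tap of 1 to 3 N does not move it; pressed 3 mm further (4.7 N; hard stop 10 mm below the up position, reached at 5.3 N) it lets go within 0.2 s, and rises fully as the finger withdraws.
- place_3 (a point): The third key place: fixed point on the axis of whichever key stands there, at the height of an up key's top face (88 mm above the bench). Any up key gives softly from the first touch (1.2 N to start, 0.4 N per mm) and comes back when let go; pressed in more than 7.5 mm it switches its outlet on, which is wrong.
- place_4 (a point): The fourth key place, the far end from the lamp: fixed point on the axis of whichever key stands there, at the height of an up key's top face (88 mm above the bench). The latched key stays firm up to about 3.5 N, so a tap of 1 to 3 N does not move it; pressed 3 mm further (4.7 N; hard stop 10 mm below the up position, reached at 5.3 N) it lets go within 0.2 s, and rises fully as the finger withdraws.
- key_a: One of four identical yellow square keys, 30 x 30 mm, each in a black frame 44 x 44 mm that stands 12 mm above the box. Origin on the key's axis, 28 mm below the centre of its top face; z up. Key up: origin 60 mm and top face 88 mm above the bench (16 mm proud of the frame). Key latched down: both 6 mm lower. The four keys stand in any order in the four places.
- key_b: One of four identical yellow square keys, 30 x 30 mm, each in a black frame 44 x 44 mm that stands 12 mm above the box. Origin on the key's axis, 28 mm below the centre of its top face; z up. Key up: origin 60 mm and top face 88 mm above the bench (16 mm proud of the frame). Key latched down: both 6 mm lower. The four keys stand in any order in the four places.
- key_c: One of four identical yellow square keys, 30 x 30 mm, each in a black frame 44 x 44 mm that stands 12 mm above the box. Origin on the key's axis, 28 mm below the centre of its top face; z up. Key up: origin 60 mm and top face 88 mm above the bench (16 mm proud of the frame). Key latched down: both 6 mm lower. The four keys stand in any order in the four places.
- key_d: One of four identical yellow square keys, 30 x 30 mm, each in a black frame 44 x 44 mm that stands 12 mm above the box. Origin on the key's axis, 28 mm below the centre of its top face; z up. Key up: origin 60 mm and top face 88 mm above the bench (16 mm proud of the frame). Key latched down: both 6 mm lower. The four keys stand in any order in the four places.
- spray_can_mid (a point): Loose bystander: blue spray can, 54 mm across, 190 mm tall, point at half height on its axis.
- tub_mid (a point): Loose bystander: white plastic tub, 80 mm across, 75 mm tall, point at half height on its axis.
- battery_mid (a point): Loose bystander: black and grey drill battery, 75 x 110 x 61 mm, point 30 mm above its underside.
- socket_small_mid (a point): Loose bystander: steel wrench socket, 22 mm across, 26 mm tall, standing on the power box beyond the row's end away from the lamp; point at half height.
- socket_large_mid (a point): Loose bystander: steel wrench socket, 30 mm across, 38 mm tall, standing on the bench; point at half height.
- hammer_grip (a point): Loose bystander: hammer lying on the bench, 260 mm long; point on its handle.
- wrench_grip (a point): Loose bystander: wrench lying on the bench, 160 mm long; point on its handle.
- screwdriver_grip (a point): Loose bystander: screwdriver lying on the bench, about 200 mm long; point on its handle.
There are look-alikes about, which are no part of the job. Leave any orange or turquoise look-alike of the part that bears key_d alone.

How it is judged:
On the way, in this order (a step that is already met when the one before it is completed fails the run):
1. the key in place 1 (counted from the red lamp) is tapped with the fingers (((contact force between the fingers and key_a above 0.4 N and horizontal distance between key_a and place_1 below 0.01 m) or (contact force between the fingers and key_b above 0.4 N and horizontal distance between key_b and place_1 below 0.01 m) or (contact force between the fingers and key_c above 0.4 N and horizontal distance between key_c and place_1 below 0.01 m) or (contact force between the fingers and key_d above 0.4 N and horizontal distance between key_d and place_1 below 0.01 m))), for 0.02 s.
2. the key in place 2 (counted from the red lamp) is tapped with the fingers (((contact force between the fingers and key_a above 0.4 N and horizontal distance between key_a and place_2 below 0.01 m) or (contact force between the fingers and key_b above 0.4 N and horizontal distance between key_b and place_2 below 0.01 m) or (contact force between the fingers and key_c above 0.4 N and horizontal distance between key_c and place_2 below 0.01 m) or (contact force between the fingers and key_d above 0.4 N and horizontal distance between key_d and place_2 below 0.01 m))), for 0.02 s.
3. the key in place 3 (counted from the red lamp) is tapped with the fingers (((contact force between the fingers and key_a above 0.4 N and horizontal distance between key_a and place_3 below 0.01 m) or (contact force between the fingers and key_b above 0.4 N and horizontal distance between key_b and place_3 below 0.01 m) or (contact force between the fingers and key_c above 0.4 N and horizontal distance between key_c and place_3 below 0.01 m) or (contact force between the fingers and key_d above 0.4 N and horizontal distance between key_d and place_3 below 0.01 m))), for 0.02 s.
4. the key in place 4 (counted from the red lamp) is tapped with the fingers (((contact force between the fingers and key_a above 0.4 N and horizontal distance between key_a and place_4 below 0.01 m) or (contact force between the fingers and key_b above 0.4 N and horizontal distance between key_b and place_4 below 0.01 m) or (contact force between the fingers and key_c above 0.4 N and horizontal distance between key_c and place_4 below 0.01 m) or (contact force between the fingers and key_d above 0.4 N and horizontal distance between key_d and place_4 below 0.01 m))), for 0.02 s.
5. the latched key has been released, so that all four keys are up (after all four taps, not before) (height (world z) of each of key_a, key_b, key_c, key_d above 0.0585 m), for 0.2 s.
At the end, for the whole second after the job is handed in: All four keys stand up (within 1.5 mm of the up position) and at rest, and every bystander is within 20 mm of where it stood (all of step 5 and linear speed of each of key_a, key_b, key_c, key_d below 0.02 m/s and distance of each of spray_can_mid, tub_mid, battery_mid, socket_small_mid, socket_large_mid, hammer_grip, wrench_grip, screwdriver_grip from where it was at the start of the episode below 0.02 m); the robot touches nothing.
It fails at once if a key that was up is pressed in more than 7.5 mm, which switches its outlet on (distance of any of key_a, key_b, key_c, key_d from where it was at the start of the episode above 0.0075 m).
It fails at once if a key is hammered (more than 40 N) (contact force between the fingers and key_a above 40 N or contact force between the fingers and key_b above 40 N or contact force between the fingers and key_c above 40 N or contact force between the fingers and key_d above 40 N).
It fails at once if a bystander is lifted, carried, toppled or pushed more than 20 mm (distance of any of spray_can_mid, tub_mid, battery_mid, socket_small_mid, socket_large_mid, hammer_grip, wrench_grip, screwdriver_grip from where it was at the start of the episode above 0.02 m).
It also fails if it takes over 48 s, if anything falls off the work surface, if the arm or the gripper's body presses on something with over 40 N, if the wrist force passes 120 N, or if a joint passes its speed limit or range.

## Robot

A 6-joint arm with a two-finger parallel gripper is mounted at the origin on the work surface. World frame = base frame: x ahead of the robot, y to its left, z up, the work surface at z = 0. Lengths are in m, angles in rad, forces in N, time in s.
With the tool pointing down it reaches from about 0.35 to 0.775 m from the base axis. Payload 5.5 kg.
Tool frame: the origin (TCP) lies at the very end of the fingers, on their centre line; the grasp point (between the pads) lies 19 mm behind it; z points along the fingers, y is the line along which they close (so a half turn about z gives the same grasp; the last joint's range is limited). The gripper opens to 85 mm and grips with 20 to 120 N. Pads are 22 mm wide; open, the fingers measure 114 mm over their backs; the gripper's body (76 mm by 85 mm) begins 54 mm behind the grasp point. The pads swing forward as they close: fully open they stand 13 mm farther back than shut.
Start: joints at [-1.387, 0.313, 0.046, 1.304, 0, 1.431], TCP at [0.183, -0.545, 0.231] pointing down, gripper open.
Joint ranges: [-2.76, 2.76], [-0.86, 1.69], [-1.03, 1.26], [-2.2, 2.34], [-1.47, 1.5], [-3.14, 3.14]. Speed limits (rad/s): [2.57, 2.57, 3.14, 3.14, 3.14, 3.14].

## Interface

Orientations are given as a unit quaternion [w, x, y, z].
In Python, from workcell import env gives the robot as it stands. The module is installed in compiled form; this text tells all that it offers.
- The arm moves only by the tool jog_arm, never from a script. Its arguments are lists of equal length, an entry for each row: "gripper": the opening, from 0 (shut) to 1 (fully open); "offset": the shift along the world's x, y, z in cm, a list of three; "twist": the turn about the world's z in degrees. In form: {"gripper": [gripper, ...], "offset": [[dx, dy, dz], ...], "twist": [twist, ...]}. A call has exactly 8 rows; each row is the pose to reach, as a shift and turn from the pose commanded when the call began; what a row does not reach only later rows make up. A row lasts 1/8 s, in which the tool goes at most 62.5 mm and 10.7 degrees, less where a joint would pass 70% of its speed; a pose out of reach is approached as far as the arm can. A call with a gripper value outside its range is refused whole. The fingers move at their own pace and stop on an object; "squeeze" is the grip in N (left out, the last holds). Time passes only in rows, so rows that repeat a pose let the fingers close, or fill a call up. It gives the time, the measured TCP pose, the force, the opening and the grip force at its end, in the units of the state.
- env.get_state(): the state, without advancing time (a new reading comes with each control period).
- env.read_camera(name): name is "scene" or "top" or "wrist"; returns a dict with "image" (480x640x3 uint8, red, green, blue), "z_map" (480x640 float32, m along the optical axis (not along the pixel's ray), 0 where there is no reading), "fovy" (degrees; the focal length in pixels is half the picture's height over the tangent of half this angle, whatever the lens; pixels are square), "cx", "cy" (the principal point, pixels), "cam_to_world" (4x4, takes a point from camera to world coordinates). Camera axes: x right, y up, looking along -z (the intrinsics and any distortion apply to the point x, -y, -z); pixel columns grow to the right and rows downward; lengths in m; the calibration is good to about 2 mm. A picture is of the moment at which its call begins.
- env.hand_in(): hands the job in; it is judged then, once.
The state is a dict: "clock": time; "joint_pos": joint angles; "qvel": joint speeds; "tau": joint torques, N m; "tcp_pos": TCP position; "orientation": TCP orientation; "wrist_force": force on the tool from outside, world axes, zero at the start; "ft_torque": the same for the moment, N m; "finger_gap": finger opening in m; "grip_force": force on a finger pad.
Only numpy, scipy, OpenCV 4.12 (cv2) and the standard library are available. Lean on these libraries where they do the work, as an engineer would, in place of code of your own. Each camera call takes 0.05 s, during which the arm holds its last target. There are 200 camera calls.

## Working session

There is one attempt and no reset: what is moved stays moved. The work goes in short steps, Python scripts to look and compute and a tool call to move; the robot and the scene stay as the last step left them, time stands still between calls to the robot, and variables do not carry over. Pictures are saved under pics/ and viewed, at most 10 in all, crops included, and the job is handed in when it is done.

Besides the shell and the picture viewer there is one more tool, called after "Emit:" in YAML: its name, and indented under it one key for each argument. jog_arm: Moves the arm, as the interface text tells. Its arguments: {"type":"object","properties":{"gripper":{"type":"array"},"offset":{"type":"array"},"twist":{"type":"array"},"squeeze":{"type":"number"}},"required":["gripper","offset","twist"]}

```bash
mkdir -p pics
cat > h.py <<'E'
import numpy as np, cv2
from workcell import env
def snap(name,fn):
    r=env.read_camera(name); cv2.imwrite('pics/'+fn+'.png',r['image'][:,:,::-1]); np.savez('pics/'+fn+'.npz',**{k:v for k,v in r.items()}); return r
def P(r,u,v,z=None):
    f=240/np.tan(np.radians(float(r['fovy']))/2); d=np.array([(u-r['cx'])/f,-(v-r['cy'])/f,-1.0]); T=r['cam_to_world']
    if z is None:
        return T[:3,:3]@(d*r['z_map'][int(round(v)),int(round(u))])+T[:3,3]
    w=T[:3,:3]@d; return T[:3,3]+w*(z-T[2,3])/w[2]
E
python3 - <<'E'
from h import *
r=snap('top','top1'); print(r['fovy'],r['cx'],r['cy'],r['cam_to_world'],list(r))
snap('scene','scene1')
print(env.get_state())
E
```

```text
42.62379662222324 324.98745839270265 229.36136625627265 [[-0.01157302  0.98347006 -0.18070059  0.33154385]
 [-0.99960779 -0.00677003  0.02717399  0.04661597]
 [ 0.02550146  0.18094421  0.98316269  1.33555533]
 [ 0.          0.          0.          1.        ]] ['image', 'z_map', 'fovy', 'cx', 'cy', 'cam_to_world']
{'clock': 0.1, 'joint_pos': array([-1.38661089e+00,  3.13922294e-01,  4.50622752e-02,  1.30354520e+00,
        1.12345463e-06,  1.43120271e+00]), 'qvel': array([-1.29502991e-03, -6.19040650e-04,  3.14616681e-03, -6.99275168e-04,
       -4.76154890e-04,  9.64738817e-05]), 'tau': array([ 2.24670825e-03, -4.81723845e+01,  2.99245781e+01,  1.27048497e-02,
       -1.91972349e-04,  6.41943075e-06]), 'tcp_pos': array([ 0.18284931, -0.54468198,  0.23048732]), 'orientation': array([-8.04260290e-04,  9.86924167e-01,  1.61183257e-01, -1.73728203e-05]), 'wrist_force': array([ 0.27046271, -0.32476115,  0.43180872]), 'ft_torque': array([-0.03481665,  0.00033581,  0.03725164]), 'grip_force': 0.0, 'finger_gap': 0.08542513657546698}
```

View pics/top1.png

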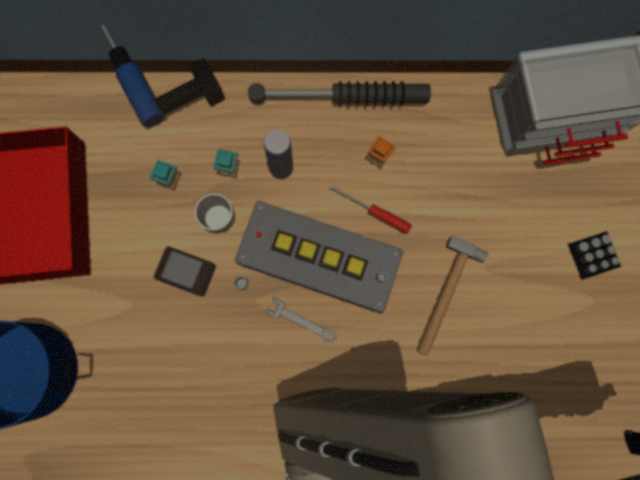

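View pics/scene1.png

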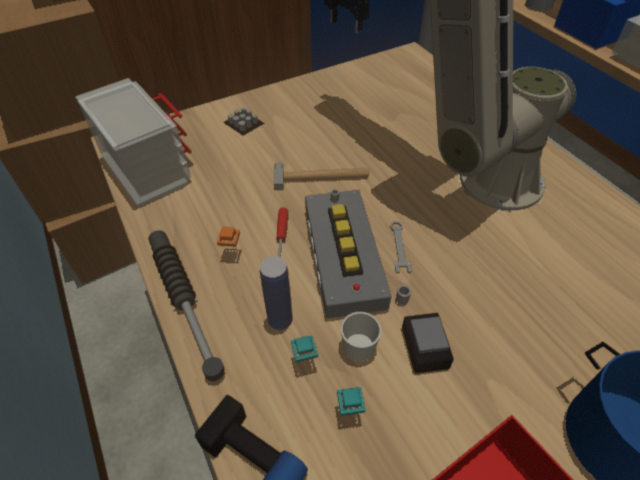

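The top view shows the box at about (320,256), with its red lamp at (258,234). The keys from the lamp are at (284,243), (308,251), (331,258) and (355,267), and the small socket is at (382,276). The turquoise and orange look-alikes stand elsewhere.

```bash
cat > m.py <<'E'
from h import *
import sys
def keys(r,n=4):
    h=cv2.cvtColor(r['image'],cv2.COLOR_RGB2HSV)
    m=cv2.inRange(h,(20,120,60),(35,255,255))
    k,l,s,c=cv2.connectedComponentsWithStats(m)
    o=[(s[i,4],c[i]) for i in range(1,k) if s[i,4]>60]
    return m,sorted(o,key=lambda t:t[1][0])
E
python3 - <<'E'
from m import *
r={k:v for k,v in np.load('pics/top1.npz').items()}
m,o=keys(r)
for a,c in o: print(a,c.round(1),P(r,*c,z=.087).round(4),P(r,*c).round(4))
print('lamp',P(r,258,234,z=.07),P(r,382,276,z=.08),P(r,278,140,z=.19),P(r,214,212,z=.05))
E
```

```text
257 [283.4 241.6] [0.536  0.0978 0.087 ] [0.5374 0.0982 0.0783]
260 [307.3 249.3] [0.5197 0.0489 0.087 ] [0.5194 0.0489 0.0891]
260 [331.2 257.6] [0.5022 0.     0.087 ] [5.016e-01 2.000e-04 9.150e-02]
261 [355.1 265.7] [ 0.485  -0.0487  0.087 ] [ 0.4854 -0.0489  0.0836]
lamp [0.55528112 0.15137129 0.07      ] [ 0.4641918  -0.10399632  0.08      ] [0.7191692  0.10419242 0.19      ] [0.60698567 0.2467455  0.05      ]
```

Emit:
jog_arm:
  gripper: [0,0,0,0,0,0,0,0]
  offset:
    - [2.9,5.3,0]
    - [5.8,10.6,0]
    - [8.7,15.9,0]
    - [11.6,21.2,0]
    - [14.5,26.5,0]
    - [17.4,31.8,0]
    - [20.3,37.1,0]
    - [23.2,42.4,0]
  twist: [7,14,21,28,35,42,47,52]

```text
clock: 1.1
tcp_pos: [0.4154, -0.1193, 0.2312]
orientation: [0.0, 0.816, 0.579, 0.0]
wrist_force: [1.3, 0.2, 0.3]
finger_gap: -0.0
grip_force: 0.0
```

Emit:
jog_arm:
  gripper: [0,0,0,0,0,0,0,0]
  offset:
    - [3,4.5,0]
    - [6,9,0]
    - [9.5,14.5,0]
    - [9.5,14.5,0]
    - [9.5,14.5,0]
    - [9.5,14.5,0]
    - [9.5,14.5,0]
    - [9.5,14.5,0]
  twist: [0,0,0,0,0,0,0,0]

```text
clock: 2.1
tcp_pos: [0.5097, 0.0229, 0.2316]
orientation: [0.0, 0.817, 0.577, 0.0]
wrist_force: [-0.1, 1.0, -0.2]
finger_gap: 0.0004
grip_force: 0.0
```

Run:
```python
from m import *
s=env.get_state(); print(s['tcp_pos'],s['wrist_force'],s['joint_pos'])
r=snap('wrist','w1'); m,o=keys(r)
for a,c in o:
    print(a,c.round(1),P(r,*c,z=.087).round(4),P(r,*c).round(4))
    v,u=int(c[1]),int(c[0]); print([P(r,u+i,v+j)[2].round(4) for i in(-8,0,8) for j in (-8,0,8)])
```

```text
[0.50972958 0.02292315 0.23156103] [-0.08420043  1.01142697 -0.23413409] [-1.12461653e-01  1.87260487e-01 -1.18815954e-01  1.26429367e+00
 -5.79330025e-05  1.79951650e+00]
1791 [322.9 114.1] [0.5371 0.0969 0.087 ] [0.5372 0.0969 0.082 ]
[np.float64(0.0827), np.float64(0.0823), np.float64(0.0829), np.float64(0.0821), np.float64(0.0816), np.float64(0.0825), np.float64(0.0797), np.float64(0.0821), np.float64(0.0824)]
1512 [323.  250.5] [0.5033 0.0008 0.087 ] [0.5033 0.0009 0.0872]
[np.float64(0.0867), np.float64(0.0876), np.float64(0.0872), np.float64(0.0867), np.float64(0.0889), np.float64(0.0879), np.float64(0.0875), np.float64(0.0882), np.float64(0.0863)]
1633 [323.  185.9] [0.5203 0.0489 0.087 ] [0.5204 0.0491 0.0885]
[np.float64(0.0864), np.float64(0.0876), np.float64(0.087), np.float64(0.0879), np.float64(0.0871), np.float64(0.0878), np.float64(0.0874), np.float64(0.0887), np.float64(0.0878)]
250 [325.7 293.3] [ 0.4931 -0.0349  0.087 ] [ 0.4924 -0.0372  0.0821]
[np.float64(0.0711), np.float64(0.0809), np.float64(0.2403), np.float64(0.0714), np.float64(0.0816), np.float64(0.2402), np.float64(0.0714), np.float64(0.081), np.float64(0.2405)]
```

View pics/w1.png

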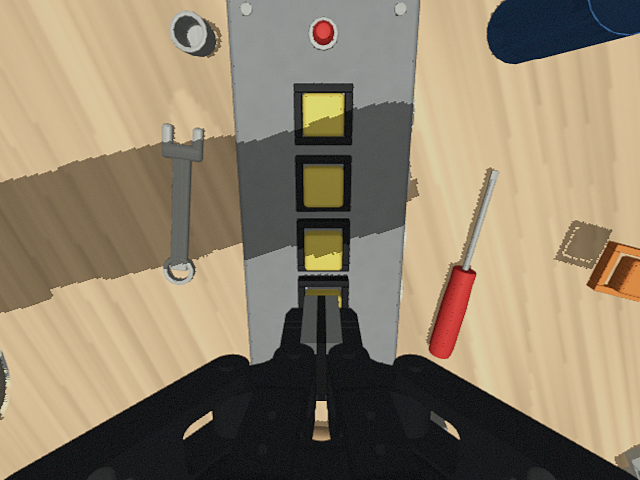

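The wrist view shows the lamp at (323,33) and keys 1–3 at (323,114), (323,186) and (323,250). Key 4 is partly behind the fingers. Key 1 measures about 82 mm high and keys 2 and 3 about 88 mm, so key 1 is probably the latched one. I'll confirm that by feel.

Emit:
jog_arm:
  gripper: [0,0,0,0,0,0,0,0]
  offset:
    - [2,5,-2]
    - [2.7,7.3,-6]
    - [2.7,7.3,-10]
    - [2.7,7.3,-12.5]
    - [2.7,7.3,-13.6]
    - [2.7,7.3,-13.6]
    - [2.7,7.3,-13.6]
    - [2.7,7.3,-13.6]
  twist: [0,0,0,0,0,0,0,0]

```text
clock: 3.15
tcp_pos: [0.5379, 0.0968, 0.0966]
orientation: [0.001, 0.816, 0.577, 0.001]
wrist_force: [-0.6, -0.2, -0.1]
finger_gap: -0.0001
grip_force: 0.0
```

Emit:
jog_arm:
  gripper: [0,0,0,0,0,0,0,0]
  offset:
    - [0,0,-0.3]
    - [0,0,-0.6]
    - [0,0,-0.8]
    - [0,0,-0.9]
    - [0,0,-1.0]
    - [0,0,-1.0]
    - [0,0,-1.0]
    - [0,0,-1.0]
  twist: [0,0,0,0,0,0,0,0]

```text
clock: 4.15
tcp_pos: [0.537, 0.0968, 0.0854]
orientation: [0.0, 0.816, 0.577, 0.0]
wrist_force: [-0.7, -0.4, -0.8]
finger_gap: -0.0001
grip_force: 0.0
```

Emit:
jog_arm:
  gripper: [0,0,0,0,0,0,0,0]
  offset:
    - [0,0,-0.05]
    - [0,0,-0.1]
    - [0,0,-0.15]
    - [0,0,-0.2]
    - [0,0,-0.25]
    - [0,0,-0.25]
    - [0,0,-0.25]
    - [0,0,-0.25]
  twist: [0,0,0,0,0,0,0,0]

```text
clock: 5.15
tcp_pos: [0.5369, 0.0968, 0.0828]
orientation: [0.0, 0.816, 0.578, 0.0]
wrist_force: [0.0, 0.7, 0.3]
finger_gap: -0.0004
grip_force: 0.0
```

Emit:
jog_arm:
  gripper: [0,0,0,0,0,0,0,0]
  offset:
    - [0,0,-0.02]
    - [0,0,-0.04]
    - [0,0,-0.06]
    - [0,0,-0.08]
    - [0,0,-0.1]
    - [0,0,-0.1]
    - [0,0,-0.1]
    - [0,0,-0.1]
  twist: [0,0,0,0,0,0,0,0]

```text
clock: 6.15
tcp_pos: [0.537, 0.0968, 0.0819]
orientation: [0.0, 0.816, 0.578, 0.0]
wrist_force: [-1.3, -0.5, 3.6]
finger_gap: -0.0
grip_force: 1.8
```

Key 1 is firm (3.6 N at 82 mm), so it's the latched one. Next I tap place 2.

Emit:
jog_arm:
  gripper: [0,0,0,0,0,0,0,0]
  offset:
    - [0,0,1.8]
    - [0,0,1.8]
    - [-0.9,-2.4,1.8]
    - [-1.7,-4.8,1.8]
    - [-1.7,-4.8,1.3]
    - [-1.7,-4.8,0.8]
    - [-1.7,-4.8,0.5]
    - [-1.7,-4.8,0.4]
  twist: [0,0,0,0,0,0,0,0]

```text
clock: 7.15
tcp_pos: [0.5199, 0.0493, 0.0855]
orientation: [-0.0, 0.816, 0.578, -0.0]
wrist_force: [-0.8, -0.1, 1.8]
finger_gap: 0.0
grip_force: 1.1
```

Emit:
jog_arm:
  gripper: [0,0,0,0,0,0,0,0]
  offset:
    - [0,0,1.4]
    - [0,0,1.4]
    - [-0.9,-2.4,1.4]
    - [-1.7,-4.9,1.4]
    - [-1.7,-4.9,0.9]
    - [-1.7,-4.9,0.4]
    - [-1.7,-4.9,0]
    - [-1.7,-4.9,0]
  twist: [0,0,0,0,0,0,0,0]

```text
clock: 8.15
tcp_pos: [0.5031, 0.0003, 0.0856]
orientation: [0.0, 0.816, 0.578, -0.0]
wrist_force: [-0.9, -0.9, 2.6]
finger_gap: 0.0004
grip_force: 1.1
```

```bash
python3 -c "
from workcell import env
s=env.get_state();print(s['tcp_pos'],s['wrist_force'],s['grip_force'])"
```

```text
[5.03089142e-01 3.12627416e-04 8.56313389e-02] [-0.91618047 -0.8629639   2.55594772] 1.0810122638940811
```

Emit:
jog_arm:
  gripper: [0,0,0,0,0,0,0,0]
  offset:
    - [0,0,1.4]
    - [0,0,1.4]
    - [-0.9,-2.4,1.4]
    - [-1.7,-4.9,1.4]
    - [-1.7,-4.9,0.9]
    - [-1.7,-4.9,0.4]
    - [-1.7,-4.9,0]
    - [-1.7,-4.9,0]
  twist: [0,0,0,0,0,0,0,0]

```text
clock: 9.15
tcp_pos: [0.486, -0.0487, 0.0856]
orientation: [-0.0, 0.816, 0.578, -0.0]
wrist_force: [-1.1, -0.0, 2.3]
finger_gap: -0.0001
grip_force: 1.1
```

Keys 2–4 gave softly at about 2 N each. I go back over key 1.

Emit:
jog_arm:
  gripper: [0,0,0,0,0,0,0,0]
  offset:
    - [0,0,2.4]
    - [0,0,2.4]
    - [1.7,4.9,2.4]
    - [3.4,9.7,2.4]
    - [5.1,14.6,2.4]
    - [5.1,14.6,2.4]
    - [5.1,14.6,1]
    - [5.1,14.6,0]
  twist: [0,0,0,0,0,0,0,0]

```text
clock: 10.15
tcp_pos: [0.5358, 0.0959, 0.0842]
orientation: [-0.0, 0.817, 0.577, -0.001]
wrist_force: [0.6, 0.3, 0.1]
finger_gap: -0.0
grip_force: 0.0
```

Emit:
jog_arm:
  gripper: [0,0,0,0,0,0,0,0]
  offset:
    - [0,0,-0.2]
    - [0,0,-0.4]
    - [0,0,-0.5]
    - [0,0,-0.6]
    - [0,0,-0.7]
    - [0,0,-0.75]
    - [0,0,-0.75]
    - [0,0,-0.75]
  twist: [0,0,0,0,0,0,0,0]

```text
clock: 11.15
tcp_pos: [0.5371, 0.0966, 0.0785]
orientation: [0.0, 0.816, 0.577, 0.0]
wrist_force: [-3.3, -2.8, 5.7]
finger_gap: -0.0001
grip_force: 2.5
```

Emit:
jog_arm:
  gripper: [0,0,0,0,0,0,0,0]
  offset:
    - [0,0,-0.05]
    - [0,0,-0.05]
    - [0,0,-0.05]
    - [0,0,0.5]
    - [0,0,1.0]
    - [0,0,3]
    - [0,0,8]
    - [-2,-6,13]
  twist: [0,0,0,0,0,0,0,0]

```text
clock: 12.15
tcp_pos: [0.5229, 0.0522, 0.1988]
orientation: [0.0, 0.815, 0.58, 0.002]
wrist_force: [1.6, -0.7, 0.4]
finger_gap: -0.0003
grip_force: 0.0
```

Emit:
jog_arm:
  gripper: [0,0,0,0,0,0,0,0]
  offset:
    - [-1,-4,0]
    - [-1,-4,0]
    - [-1,-4,0]
    - [-1,-4,0]
    - [-1,-4,0]
    - [-1,-4,0]
    - [-1,-4,0]
    - [-1,-4,0]
  twist: [0,0,0,0,0,0,0,0]

```text
clock: 13.15
tcp_pos: [0.5115, 0.0104, 0.1971]
orientation: [0.0, 0.816, 0.578, 0.0]
wrist_force: [-0.0, 0.7, 0.3]
finger_gap: 0.0001
grip_force: 0.0
```

Run:
```python
from m import *
r=snap('wrist','w2'); m,o=keys(r)
for a,c in o:
    u,v=c.astype(int); print(a,c.round(1),np.median([P(r,u+i,v+j)[2] for i in range(-6,7,3) for j in range(-6,7,3)]).round(4))
```

```text
110 [299.4 301.9] 0.083
2470 [314.2  94.8] 0.0875
2118 [314.6 178.9] 0.0876
1892 [315.  251.7] 0.0874
```

View pics/w2.png

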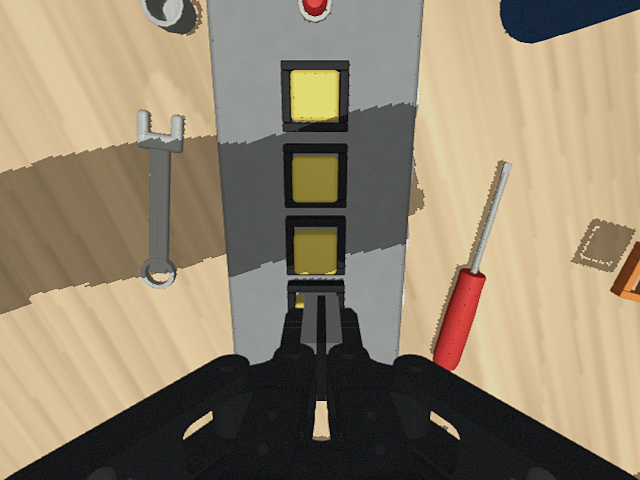

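Key 1 at (314,95) now stands at 87.5 mm, level with keys 2 and 3. Key 4 is mostly hidden by the fingers, but it gave softly when tapped. The tools in view haven't moved, and the robot touches nothing.

```bash
python3 -c "
from workcell import env
print(env.hand_in())"
```

```text
the job is handed in; nothing more can be done
None
```

I tapped all four keys in order from the lamp, found the one in place 1 latched, pressed it until it let go, and handed the job in at about 13 s; keys 1–3 measure up, while key 4 was hidden by the fingers in the last picture but gave softly when tapped.

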